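Slide the row of spice jars home against the sprung stop

TASK

Stand the spice jar with the blue lid upright in line behind the other three, then push on the blue one alone so that the whole row slides as one straight block into the wooden bay, until you feel the red sprung pad at the far end being pressed in a little (about 5 to 10 N); do not ram it. Let go and leave the four jars upright, touching one another, in line inside the bay and resting against the pad. Do not touch the other three jars with the fingers and leave everything else where it stands.

Things in the scene. Friction and masses are not known exactly. Their poses are not given: they have to be found in the camera images.
- bay: the jar bay, a fixed pale wooden channel. Origin: on the worktop, mid-mouth; x points along the channel inward (push direction), y across, z up. Side rails from x=0 to x=215 mm, 22 mm high, 9 mm thick, inner faces 40 mm apart, waxed; from x=0 to x=-45 mm they flare outwards to 56 mm apart. No floor: jars stand and slide on the worktop
- end_stop: wooden end board of the bay, 62 mm wide, 50 mm high; origin at its foot, 222 mm in from the mouth, axes as the bay. It carries on a screw stem a red sprung pad (36 mm wide, 2 to 46 mm up) facing the mouth. The stem's setting varies and is not measured: the free pad face lies 149 to 184 mm in from the mouth. The pad gives 0.7 mm per newton; over 15 N overloads it
- green_jar_centre (a point): centre, half-way up, of the round spice jar with a green lid, 36 mm in diameter, 70 mm tall, about 80 g, z up; one of three that stand in line (order varies), about 5 mm apart, up to 3 mm off the bay's centre line, from just inside the mouth outwards (bay's -x)
- white_jar_centre (a point): centre, half-way up, of the round spice jar with a white lid, 36 mm in diameter, 74 mm tall, about 80 g, z up; one of three that stand in line (order varies), about 5 mm apart, up to 3 mm off the bay's centre line, from just inside the mouth outwards (bay's -x)
- red_jar_centre (a point): centre, half-way up, of the round spice jar with a red lid, 36 mm in diameter, 76 mm tall, about 80 g, z up; one of three that stand in line (order varies), about 5 mm apart, up to 3 mm off the bay's centre line, from just inside the mouth outwards (bay's -x)
- blue_jar_centre (a point): centre, half-way up, of the round spice jar with a dark blue lid, 36 mm in diameter, 78 mm tall, about 80 g, z up; it stands apart, to the left of the row (larger world y). Mind the wall cupboard that hangs behind, from 0.28 m above the worktop, beyond world x = 0.70 m
- salt_shaker: salt shaker, clear with grey top, 44 mm wide, 90 mm tall, bystander; origin at the middle of its underside
- pepper_mill: dark wooden pepper mill, 58 mm wide, 170 mm tall, bystander; origin at the middle of its underside
- mug: orange mug, 78 mm wide, 101 mm tall, bystander; origin at the middle of its underside
- timer: red and white dome-shaped kitchen timer, 64 mm wide, 49 mm tall, bystander; origin at the middle of its underside
There are look-alikes about, which are no part of the job. There is more than one size of the part that bears green_jar_centre; the job needs the middle-sized.

How it is judged (in metres and radians):
On the way, in this order (a step that is already met when the one before it is completed fails the run):
1. the blue-lidded jar stands upright in line behind the row, outside the mouth (x of blue_jar_centre in the frame of bay between -0.25 and -0.05 m and y of blue_jar_centre in the frame of bay between -0.01 and 0.01 m and height (world z) of blue_jar_centre below 0.045 m and angle between blue_jar_centre's own z axis and vertical below 0.15 rad), for 0.1 s.
2. the row, the blue jar last and inside the bay, presses the pad with at least 3 N ((contact force between end_stop and green_jar above 3 N or contact force between end_stop and white_jar above 3 N or contact force between end_stop and red_jar above 3 N) and x of blue_jar_centre in the frame of bay above 0.01 m), for 0.1 s.
At the end, for the whole second after the job is handed in: all four jars stand upright on the worktop at rest, in one row with the blue-lidded jar last, each touching the next (centres within 38.5 mm), within 7 mm of the bay's centre line, the blue jar's centre at least 15 mm inside the mouth, and the foremost jar still resting against the pad (over 0.05 N) (((horizontal distance between blue_jar_centre and green_jar_centre below 0.0385 m and horizontal distance between green_jar_centre and white_jar_centre below 0.0385 m and horizontal distance between white_jar_centre and red_jar_centre below 0.0385 m) or (horizontal distance between blue_jar_centre and green_jar_centre below 0.0385 m and horizontal distance between green_jar_centre and red_jar_centre below 0.0385 m and horizontal distance between red_jar_centre and white_jar_centre below 0.0385 m) or (horizontal distance between blue_jar_centre and white_jar_centre below 0.0385 m and horizontal distance between white_jar_centre and green_jar_centre below 0.0385 m and horizontal distance between green_jar_centre and red_jar_centre below 0.0385 m) or (horizontal distance between blue_jar_centre and white_jar_centre below 0.0385 m and horizontal distance between white_jar_centre and red_jar_centre below 0.0385 m and horizontal distance between red_jar_centre and green_jar_centre below 0.0385 m) or (horizontal distance between blue_jar_centre and red_jar_centre below 0.0385 m and horizontal distance between red_jar_centre and green_jar_centre below 0.0385 m and horizontal distance between green_jar_centre and white_jar_centre below 0.0385 m) or (horizontal distance between blue_jar_centre and red_jar_centre below 0.0385 m and horizontal distance between red_jar_centre and white_jar_centre below 0.0385 m and horizontal distance between white_jar_centre and green_jar_centre below 0.0385 m)) and y of green_jar_centre in the frame of bay between -0.007 and 0.007 m and angle between each of green_jar_centre, white_jar_centre, red_jar_centre, blue_jar_centre's own z axis and vertical below 0.1 rad and height (world z) of each of green_jar_centre, white_jar_centre, red_jar_centre, blue_jar_centre below 0.045 m and linear speed of each of green_jar, white_jar, red_jar, blue_jar below 0.01 m/s and y of white_jar_centre in the frame of bay between -0.007 and 0.007 m and y of red_jar_centre in the frame of bay between -0.007 and 0.007 m and y of blue_jar_centre in the frame of bay between -0.007 and 0.007 m and x of blue_jar_centre in the frame of bay above 0.015 m and (contact force between end_stop and green_jar above 0.05 N or contact force between end_stop and white_jar above 0.05 N or contact force between end_stop and red_jar above 0.05 N)).
It fails at once if the buffer pad is pressed with more than 15 N (contact force between end_stop and anything else above 15 N).
It fails at once if the fingers push on one of the three row jars (over 1 N) (contact force between the fingers and green_jar above 1 N or contact force between the fingers and white_jar above 1 N or contact force between the fingers and red_jar above 1 N).
It fails at once if the row buckles: a row jar goes more than 15 mm off the bay's centre line (y of any of green_jar_centre, white_jar_centre, red_jar_centre in the frame of bay above 0.015 m or y of any of green_jar_centre, white_jar_centre, red_jar_centre in the frame of bay below -0.015 m).
It fails at once if a jar is tipped over (more than 25 degrees) (angle between any of green_jar_centre, white_jar_centre, red_jar_centre, blue_jar_centre's own z axis and vertical above 0.44 rad).
It fails at once if a bystander is shifted by more than 15 mm (distance of any of salt_shaker, pepper_mill, mug, timer from where it was at the start of the episode above 0.015 m).
It also fails if it takes over 72 s, if anything falls off the work surface, if the arm or the gripper's body presses on something with over 40 N, if the wrist force passes 120 N, or if a joint passes its speed limit or range.

ROBOT

A 6-joint arm with a two-finger parallel gripper is mounted at the origin on a cart in front of the work surface, level with it; the furniture and walls round the work are solid. World frame = base frame: x ahead of the robot, y to its left, z up, the work surface at z = 0. Lengths are in mm, angles in rad, forces in N, time in s.
With the tool pointing down it reaches from about 300 to 850 mm from the base axis. Payload 5.4 kg.
Tool frame: the origin (TCP) lies midway between the tips of the shut fingers; the grasp point (between the pads) lies 19 mm behind it; z points along the fingers, y is the direction in which the jaws open and shut (so a half turn about z gives the same grasp; the last joint's range is limited). The gripper opens to 85 mm and grips with 20 to 120 N. Pads are 22 mm wide; open, the fingers measure 114 mm over their backs; the gripper's body (76 mm by 85 mm) begins 54 mm behind the grasp point. The pads swing forward as they close: fully open they stand 13 mm farther back than shut.
Start: joints at [-1.418, 0.158, 1.597, -0, 1.386, -0.21], TCP at [204.039, -537.563, 231.299] pointing down, gripper open.
Joint ranges: [-2.91, 2.91], [-0.94, 2.29], [0.18, 2.7], [-1.29, 4.43], [0.17, 2.64], [-3, 3]. Speed limits (rad/s): [2.57, 2.57, 3.14, 3.14, 3.14, 3.14].

INTERFACE

Orientations are given as a unit quaternion [x, y, z, w].
In Python, from station import read_state, read_camera, camera_model, job_done gives the robot as it stands.
- The arm moves only by the tool send_rows, never from a script. Its argument "rows" is a list of rows, each a list of 7 numbers: the shift along the world's x, y, z in mm, then the turn, a rotation vector about the world's x, y, z in degrees, then the closure, from -1 (fully open) to 1 (shut). In form: [[dx, dy, dz, ax, ay, az, jaw], ...]. A call has 1 to 12 rows; each row is the pose to reach, as a shift and turn from the pose commanded when the call began; what a row does not reach only later rows make up. A row lasts 1/12 s, in which the tool goes at most 41.7 mm and 7.16 degrees, less where a joint would pass 70% of its speed; a pose out of reach is approached as far as the arm can. A call with a gripper value outside its range is refused whole. The fingers move at their own pace and stop on an object; the grip force is fixed at half the most. Time passes only in rows, so rows that repeat a pose let the fingers close. It gives the time, the measured TCP pose, the force and the opening at its end, in the units of the state.
- read_state(): the state, without advancing time (a new reading comes with each control period).
- read_camera(name): name is "side" or "top"; returns (picture, depth): 384x512x3 uint8, red, green, blue; 384x512 float32, mm along the optical axis (not along the pixel's ray), 0 where there is no reading.
- camera_model(name): a dict with "mtx" (3x3 intrinsics, pixels), "world_from_camera" (4x4, takes a point from camera to world coordinates). Camera axes: x right, y down, z forward; pixel columns grow to the right and rows downward; lengths in mm; the calibration is good to about 2 mm. A picture is of the moment at which its call begins. camera_model takes no time and is no camera call.
- job_done(): hands the job in, once; it reports no verdict.
The state is a dict: "time": time; "joint_positions": joint angles; "qvel": joint speeds; "joint_torque": joint torques, N m; "position": TCP position; "ee_rot": TCP orientation; "ft_force": force on the tool from outside, world axes, zero at the start; "torque": the same for the moment, N m; "opening": finger opening in mm.
Only numpy, scipy, OpenCV 4.12 (cv2) and the standard library are available. Lean on these libraries where they do the work, as an engineer would, in place of code of your own. Each camera call takes 0.05 s, during which the arm holds its last target. There are 200 camera calls.

## Working session

There is one attempt and no reset: what is moved stays moved. The work goes in short steps, Python scripts to look and compute and a tool call to move; the robot and the scene stay as the last step left them, time stands still between calls to the robot, and variables do not carry over. Pictures are saved under pics/ and viewed, about 8 in all and at most 12, crops included, and the job is handed in when it is done.

Besides the shell and the picture viewer there is one more tool, called as a command line: name --pt "numbers of a row" for each row, then --argument value for the rest. send_rows: Moves the arm, as the interface text tells. Its arguments: {"type":"object","properties":{"rows":{"type":"array","items":{"type":"array","items":{"type":"number"}}}},"required":["rows"]}

```bash
mkdir -p pics
cat > h.py <<'E'
import numpy as np, cv2
from station import read_state, read_camera, camera_model, job_done
def grab(n,tag):
    p,d=read_camera(n); np.savez(f'{n}_{tag}.npz',p=p,d=d)
    cv2.imwrite(f'pics/{n}_{tag}.png',cv2.cvtColor(p,cv2.COLOR_RGB2BGR)); return p,d
def world(n,d):
    m=camera_model(n);K=np.array(m['mtx']);T=np.array(m['world_from_camera'])
    v,u=np.mgrid[:d.shape[0],:d.shape[1]]
    c=np.stack([(u-K[0,2])/K[0,0]*d,(v-K[1,2])/K[1,1]*d,d,np.ones_like(d)],-1)
    return (c@T.T)[...,:3]
E
python3 - <<'E'
from h import *
for n in('top','side'):
    grab(n,'0'); m=camera_model(n); print(n,np.round(m['mtx'],1).tolist(),np.round(m['world_from_camera'],3).tolist())
s=read_state(); print(s)
a=cv2.imread('pics/top_0.png');cv2.imwrite('pics/a.png',cv2.resize(a,(800,600),interpolation=2))
E
```

```text
top [[349.7, 0.0, 256.3], [0.0, 349.7, 195.1], [0.0, 0.0, 1.0]] [[-0.022, -0.996, 0.083, 442.464], [-1.0, 0.021, -0.021, 281.722], [0.02, -0.083, -0.996, 915.494], [0.0, 0.0, 0.0, 1.0]]
side [[368.4, 0.0, 257.8], [0.0, 368.4, 195.3], [0.0, 0.0, 1.0]] [[-0.799, -0.356, 0.485, 97.633], [-0.601, 0.442, -0.666, 849.406], [0.023, -0.823, -0.567, 543.792], [0.0, 0.0, 0.0, 1.0]]
{'time': 0.1, 'joint_positions': array([-1.41814188e+00,  1.59005717e-01,  1.59813511e+00, -5.75648486e-10,
        1.38619669e+00, -2.10086990e-01]), 'qvel': array([ 0.00092557, -0.00351357, -0.00351609,  0.0025218 ,  0.00126725,
        0.00047576]), 'joint_torque': array([-8.53422134e-04, -3.96992040e+01, -3.32338572e+01, -2.92333607e-04,
        4.18204101e-03,  2.10146396e-05]), 'position': array([ 203.93349405, -537.02965948,  230.38986961]), 'ee_rot': array([ 9.83596995e-01,  1.80377909e-01,  2.50492300e-05, -8.72070995e-04]), 'ft_force': array([-0.13002096,  0.36106872,  0.69803506]), 'torque': array([-0.01820545,  0.01273838, -0.0313989 ]), 'opening': 85.40984660900148}
```

View pics/a.png

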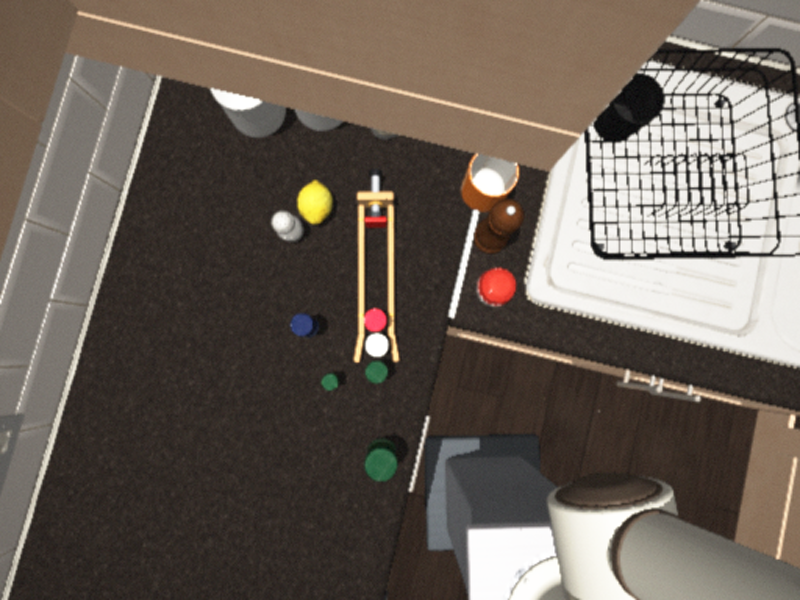

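View pics/side_0.png

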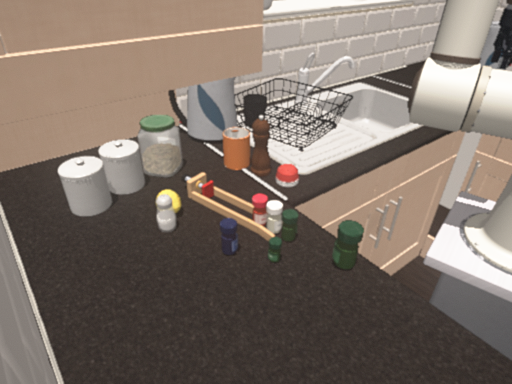

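Top view (scaled 1.5625x): the row is red (375,320), white (377,345), green (376,371). Blue is at (302,324), the big green decoy at (380,460) behind the row, and the small green one at (330,382). The bay runs up the picture (+x), with the red pad at (375,222).

```bash
cat >> h.py <<'E'
def ray(n,u,v,z):
    m=camera_model(n);K=np.array(m['mtx']);T=np.array(m['world_from_camera'])
    r=T[:3,:3]@np.array([(u-K[0,2])/K[0,0],(v-K[1,2])/K[1,1],1]); o=T[:3,3]
    return (o+r*(z-o[2])/r[2])[:2]
MASK=dict(red=[((168,120,80),(180,255,255)),((0,120,80),(4,255,255))],green=[((55,90,20),(95,255,160))],blue=[((110,110,25),(130,255,200))],white=[((0,0,200),(180,50,255))],wood=[((10,50,140),(25,170,255))])
def blobs(n,tag,amin=25):
    f=np.load(f'{n}_{tag}.npz');p,d=f['p'],f['d'];W=world(n,d);h=cv2.cvtColor(p,cv2.COLOR_RGB2HSV)
    for c,rs in MASK.items():
        m=sum(cv2.inRange(h,a,b) for a,b in rs)
        k,l,st,ce=cv2.connectedComponentsWithStats(m)
        for i in range(1,k):
            if st[i,4]<amin: continue
            w=W[(l==i)&(d>0)]
            if len(w)==0: continue
            if not(150<np.median(w[:,0])<800 and -250<np.median(w[:,1])<500): continue
            zt=np.percentile(w[:,2],90); t=w[abs(w[:,2]-zt)<8]
            print(n,c,'px',np.round(ce[i]),'A',st[i,4],'z90',round(zt),'top ctr',np.round((t.min(0)+t.max(0))/2,1)[:2],'ext',np.round(np.ptp(t,axis=0)),'ray',np.round(ray(n,*ce[i],zt),1))
E
python3 - <<'E'
from h import *
blobs('top','0');blobs('side','0')
f=np.load('top_0.npz');W=world('top',f['d']);h=cv2.cvtColor(f['p'],cv2.COLOR_RGB2HSV)
m=cv2.inRange(h,(10,50,120),(28,190,255))>0
m&=(W[...,2]>14)&(W[...,2]<32)&(abs(W[...,1]-105)<80)
w=W[m]
for x in range(360,720,20):
    q=np.sort(w[abs(w[:,0]-x)<10][:,1])
    if len(q): 
        c=q.mean();print(x,len(q),'R',np.round(q[q<c].mean() if (q<c).any() else 0,1),'L',np.round(q[q>=c].mean(),1),np.round([q[0],q[-1]],1))
print(w[:,0].min(),w[:,0].max(), np.median(w[:,2]))
E
```

```text
top red px [240. 142.] A 100 z90 47 top ctr [656.1 299.9] ext [12. 33.  9.] ray [651.1 300.8]
top red px [318. 183.] A 478 z90 48 top ctr [545.4 102.5] ext [51. 49. 11.] ray [543.2 107.9]
top red px [240. 204.] A 195 z90 77 top ctr [489.7 303.4] ext [34. 34.  8.] ray [490.7 303.4]
top green px [241. 238.] A 163 z90 71 top ctr [411.6 303.8] ext [31. 31.  7.] ray [411.5 303.3]
top green px [211. 244.] A 95 z90 54 top ctr [396.8 376.6] ext [24. 24.  7.] ray [397.3 376.5]
top green px [244. 295.] A 413 z90 99 top ctr [277.2 298.7] ext [46. 48.  9.] ray [281.5 298.4]
top blue px [194. 208.] A 172 z90 79 top ctr [485.7 415.7] ext [31. 33. 10.] ray [485.3 414. ]
top white px [423. 180.] A 10302 z90 6 top ctr [ 607.1 -178.3] ext [405. 459.  13.] ray [ 550.6 -178.9]
top white px [381.  96.] A 53 z90 1 top ctr [783.9 -82.4] ext [24. 20.  8.] ray [782.3 -81. ]
top white px [397.  95.] A 50 z90 3 top ctr [ 782.9 -124.9] ext [22. 17. 10.] ray [ 782.  -123.3]
top white px [404.  95.] A 57 z90 3 top ctr [ 783.7 -145.1] ext [23. 21.  9.] ray [ 782.5 -144. ]
top white px [412.  95.] A 58 z90 3 top ct
[... 7950 characters left out ...]
 px [162. 220.] A 57 z90 43 top ctr [638.8 457.1] ext [25. 19. 13.] ray [631.6 464.6]
side wood px [110.  66.] A 32483 z90 432 top ctr [723.7 338.5] ext [141. 509.  16.] ray [460.1 623. ]
side wood px [235. 151.] A 803 z90 94 top ctr [712.8 119.3] ext [79. 75. 15.] ray [649.3 195.7]
side wood px [224. 207.] A 1040 z90 41 top ctr [690.2 302.9] ext [20. 58. 16.] ray [559.2 345.7]
side wood px [233. 199.] A 373 z90 21 top ctr [592.4 279.6] ext [135.  13.  10.] ray [582.3 287. ]
side wood px [172. 200.] A 144 z90 61 top ctr [665.4 420.6] ext [76. 50. 12.] ray [648.5 419.5]
680 3 R 120.2 L 132.5 [120.2 133.7]
700 3 R 83.2 L 154.7 [ 82.6 154.7]
675.8447713654623 724.4385597812953 22.83931947440351
```

```bash
cat >> h.py <<'E'
def bay(tag):
    f=np.load(f'top_{tag}.npz');W=world('top',f['d']);h=cv2.cvtColor(f['p'],cv2.COLOR_RGB2HSV)
    m=cv2.inRange(h,(8,40,110),(30,200,255))>0
    z=W[...,2];m&=(z>12)&(z<34)&(abs(W[...,1]-303)<50)&(W[...,0]>400)&(W[...,0]<700)
    v,u=np.nonzero(m); P=np.array([ray('top',a,b,22) for a,b in zip(u,v)])
    L=[]
    for s in(1,-1):
        q=P[((P[:,1]-303)*s>0)]; print('ends',np.round([q[:,0].min(),q[:,0].max()],1))
        q=q[(q[:,0]>490)&(q[:,0]<660)]
        c=np.polyfit(q[:,0],q[:,1],1);print('rail',len(q),np.round(c,4),'at 480/640',np.round(np.polyval(c,[480,640]),1));L.append(c)
    c=(L[0]+L[1])/2; print('mid y at 280,370,480,640',np.round(np.polyval(c,[280,370,480,640]),1),'yaw deg',np.degrees(np.arctan(c[0]))); return c
E
python3 - <<'E'
from h import *
bay('0')
f=np.load('top_0.npz');W=world('top',f['d'])
for v in range(132,150): print(v,np.round(W[v,240]),f['p'][v,240])
E
```

```text
ends [426.9 688.2]
rail 198 [-1.620000e-02  3.357017e+02] at 480/640 [327.9 325.3]
ends [425.5 687.6]
rail 196 [-1.780000e-02  2.877906e+02] at 480/640 [279.3 276.4]
mid y at 280,370,480,640 [307.  305.5 303.6 300.9] yaw deg -0.9721114355046031
132 [679. 301.  36.] [241 242 243]
133 [677. 301.  34.] [242 243 244]
134 [673. 301.  37.] [229 230 232]
135 [670. 301.  39.] [169 173 176]
136 [668. 301.  38.] [115 120 124]
137 [665. 301.  39.] [115 114 120]
138 [662. 301.  38.] [148  99 102]
139 [658. 301.  45.] [231  76  71]
140 [656. 301.  45.] [253  80  74]
141 [653. 301.  46.] [248  79  74]
142 [651. 301.  44.] [141  28  26]
143 [650. 302.  35.] [112  21  20]
144 [651. 302.  21.] [105  19  14]
145 [651. 302.  10.] [87 30 25]
146 [651. 302.  -1.] [56 42 36]
147 [648. 303.  -1.] [50 43 37]
148 [645. 302.   3.] [47 40 34]
149 [642. 303.   2.] [52 44 38]
```

send_rows --pt "0 0 30 0 0 -7 -1" --pt "12 41 30 0 0 -14 -1" --pt "24 81 30 0 0 -20.8 -1" --pt "36 121 30 0 0 -20.8 -1" --pt "48 161 30 0 0 -20.8 -1" --pt "60 201 30 0 0 -20.8 -1" --pt "71 241 30 0 0 -20.8 -1" --pt "83 281 30 0 0 -20.8 -1" --pt "95 321 30 0 0 -20.8 -1" --pt "107 361 30 0 0 -20.8 -1" --pt "118 401 30 0 0 -20.8 -1" --pt "130 441 30 0 0 -20.8 -1"

```text
time: 1.1
position: [333.4, -96.0, 261.1]
ee_rot: [1.0, -0.001, 0.0, 0.0]
ft_force: [1.2, -0.7, 1.2]
opening: 85.3
```

send_rows --pt "12 40 0 0 0 -1 -1" --pt "24 80 0 0 0 -1 -1" --pt "36 120 0 0 0 -1 -1" --pt "47 160 0 0 0 -1 -1" --pt "59 199 0 0 0 -1 -1" --pt "71 239 0 0 0 -1 -1" --pt "83 279 0 0 0 -1 -1" --pt "95 319 0 0 0 -1 -1" --pt "107 359 0 0 0 -1 -1" --pt "119 399 0 0 0 -1 -1" --pt "131 439 0 0 0 -1 -1" --pt "143 479 0 0 0 -1 -1"

```text
time: 2.1
position: [476.2, 382.6, 260.5]
ee_rot: [1.0, -0.009, -0.0, 0.0]
ft_force: [2.1, -0.7, 0.6]
opening: 85.3
```

send_rows --pt "9 32 -20 0 0 0 -1" --pt "9 32 -55 0 0 0 -1" --pt "9 32 -90 0 0 0 -1" --pt "9 32 -120 0 0 0 -1" --pt "9 32 -120 0 0 0 -1" --pt "9 32 -120 0 0 0 -1"

```text
time: 2.6
position: [484.0, 411.6, 139.3]
ee_rot: [1.0, -0.009, -0.002, 0.001]
ft_force: [0.0, -0.2, 0.9]
opening: 85.5
```

Run:
```python
from h import *
grab('side','1')
s=read_state();print(s['position'],s['ft_force'],s['ee_rot'])
a=cv2.imread('pics/side_1.png')[100:300,130:400];cv2.imwrite('pics/b.png',cv2.resize(a,None,fx=2.8,fy=2.8,interpolation=2))
```

```text
[485.72504773 412.48805432 142.18870349] [0.88803797 0.76346086 1.35241592] [ 9.99960306e-01 -8.90802158e-03  1.59957951e-04 -9.03735343e-05]
```

View pics/b.png

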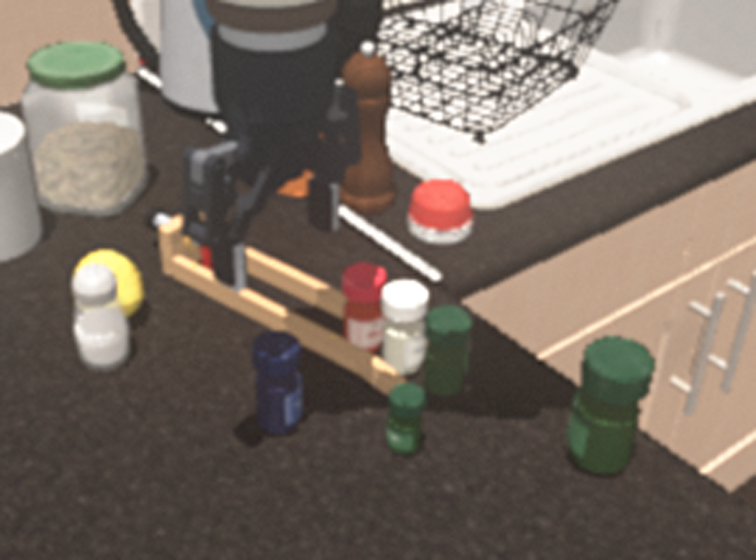

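The jaws straddle the blue jar (crop pixel (277,380)), still above it and clear of everything else. Next: descend, grip and lift.

send_rows --pt "0 2 -30 0 0 0 -1" --pt "0 2 -60 0 0 0 -1" --pt "0 2 -85 0 0 0 -1" --pt "0 2 -103 0 0 0 -1" --pt "0 2 -103 0 0 0 -1" --pt "0 2 -103 0 0 0 1" --pt "0 2 -103 0 0 0 1" --pt "0 2 -103 0 0 0 1" --pt "0 2 -103 0 0 0 1" --pt "0 2 -103 0 0 0 1" --pt "0 2 -103 0 0 0 1"

```text
time: 3.57
position: [487.1, 415.4, 40.9]
ee_rot: [1.0, -0.009, 0.002, -0.001]
ft_force: [-0.4, 0.4, 6.0]
opening: 33.0
```

send_rows --pt "0 0 0 0 0 0 1" --pt "0 0 20 0 0 0 1" --pt "0 0 50 0 0 0 1" --pt "0 0 80 0 0 0 1" --pt "0 0 100 0 0 0 1" --pt "0 0 100 0 0 0 1" --pt "0 0 100 0 0 0 1"

```text
time: 4.15
position: [486.4, 415.0, 140.1]
ee_rot: [1.0, -0.009, 0.002, -0.001]
ft_force: [-1.0, -0.2, -1.1]
opening: 32.7
```

send_rows --pt "-25 -23 0 0 0 0 1" --pt "-55 -51 0 0 0 0 1" --pt "-85 -79 0 0 0 0 1" --pt "-110 -102 0 0 0 0 1" --pt "-117 -110 0 0 0 0 1" --pt "-117 -110 0 0 0 0 1" --pt "-117 -110 -25 0 0 0 1" --pt "-117 -110 -50 0 0 0 1" --pt "-117 -110 -75 0 0 0 1" --pt "-117 -110 -90 0 0 0 1" --pt "-117 -110 -95 0 0 0 1" --pt "-117 -110 -95 0 0 0 1"

```text
time: 5.15
position: [368.1, 304.4, 42.0]
ee_rot: [1.0, -0.009, -0.001, 0.001]
ft_force: [-0.5, 0.1, -0.3]
opening: 32.9
```

Run:
```python
from h import *
p,d=grab('side','2');grab('top','2');grab('top','2')
s=read_state();print(s['position'],s['ft_force'],s['ee_rot'])
blobs('side','2',60) if 0 else None
a=cv2.imread('pics/side_2.png')[140:290,180:380];b=cv2.imread('pics/top_2.png')[160:310,150:350]
cv2.imwrite('pics/c.png',cv2.resize(np.vstack([a,b]),None,fx=2,fy=2,interpolation=2))
```

```text
[368.89456391 304.77073237  43.23855376] [ 0.06263746  0.29914052 -0.08147694] [ 9.99960833e-01 -8.84989718e-03  6.13573707e-05 -9.20225662e-05]
```

View pics/c.png

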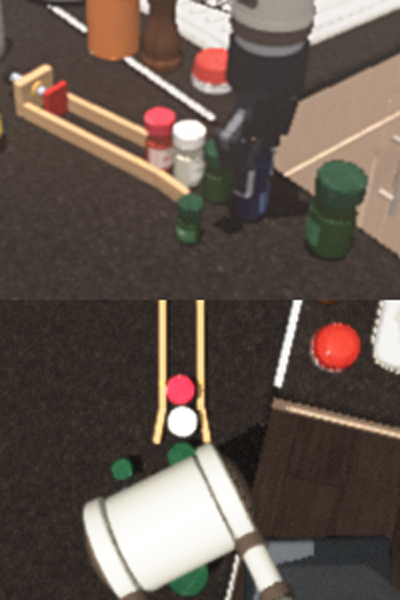

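The blue jar is held upright behind the green one (side crop (250,190)), about 2 mm up. Next: set it down, release, rise and measure it against the bay.

send_rows --pt "0 0 -1 0 0 0 1" --pt "0 0 -2 0 0 0 1" --pt "0 0 -2.5 0 0 0 1" --pt "0 0 -2.5 0 0 0 1"

```text
time: 5.63
position: [368.6, 304.5, 40.9]
ee_rot: [1.0, -0.009, 0.0, -0.0]
ft_force: [-0.2, -0.1, -0.4]
opening: 33.2
```

send_rows --pt "0 0 0 0 0 0 0.6" --pt "0 0 0 0 0 0 0.4" --pt "0 0 0 0 0 0 0.2" --pt "0 0 0 0 0 0 -0.2" --pt "0 0 0 0 0 0 -1" --pt "0 0 0 0 0 0 -1" --pt "0 0 0 0 0 0 -1" --pt "0 0 30 0 0 0 -1" --pt "0 0 65 0 0 0 -1" --pt "0 0 100 0 0 0 -1" --pt "0 0 130 0 0 0 -1" --pt "0 0 160 0 0 0 -1"

```text
time: 6.63
position: [368.4, 304.4, 202.7]
ee_rot: [1.0, -0.009, 0.0, -0.0]
ft_force: [1.4, 0.2, 0.5]
opening: 85.6
```

send_rows --pt "0 -35 0 0 0 0 -1" --pt "0 -75 0 0 0 0 -1" --pt "0 -115 0 0 0 0 -1" --pt "0 -150 0 0 0 0 -1" --pt "0 -190 0 0 0 0 -1" --pt "0 -200 0 0 0 0 -1"

```text
time: 7.13
position: [368.4, 100.4, 200.9]
ee_rot: [1.0, -0.011, 0.0, 0.001]
ft_force: [-0.8, 0.1, 0.0]
opening: 85.4
```

Run:
```python
from h import *
grab('side','3');grab('top','3')
s=read_state();print(s['time'],s['position'],s['ft_force'],s['ee_rot'])
blobs('top','3',60);bay('3')
b=cv2.imread('pics/top_3.png')[150:310,150:350]
cv2.imwrite('pics/d.png',cv2.resize(b,None,fx=3,fy=3,interpolation=2))
```

```text
7.2333 [368.62285762 102.69890293 200.94593182] [ 0.31499436  0.46346897 -0.95945024] [ 9.99938367e-01 -1.10953249e-02  3.82750984e-04  9.28672011e-05]
top red px [240. 141.] A 96 z90 47 top ctr [654.7 301.2] ext [ 9. 35.  8.] ray [651.5 301.2]
top red px [318. 183.] A 476 z90 48 top ctr [544.1 102.7] ext [49. 48. 11.] ray [543. 108.]
top red px [240. 204.] A 191 z90 77 top ctr [489.5 303.4] ext [34. 34.  8.] ray [490.9 303.4]
top green px [241. 237.] A 165 z90 71 top ctr [411.5 303.8] ext [31. 31.  8.] ray [411.6 303.3]
top green px [211. 244.] A 97 z90 54 top ctr [396.8 376.6] ext [24. 25.  7.] ray [396.9 376.5]
top green px [244. 295.] A 416 z90 99 top ctr [277.2 298.6] ext [45. 44.  9.] ray [281.8 298.2]
top blue px [240. 256.] A 170 z90 79 top ctr [368.  304.4] ext [33. 31. 12.] ray [368.5 304.6]
top white px [423. 179.] A 10088 z90 6 top ctr [ 607.3 -179.5] ext [400. 462.  14.] ray [ 551.2 -180.3]
top white px [313. 116.] A 257 z90 12 top ctr [725.3 108.3] ext [43. 50. 14.] ray [724.6 108.1]
top white px [398. 126.] A 64 z90 1 top ctr [ 696.6 -124.5] ext [25. 19.  9.] ray [ 696
[... 1110 characters left out ...]
90 102 top ctr [708.2 117.5] ext [67. 75. 10.] ray [704.7 118.7]
top wood px [240. 126.] A 160 z90 51 top ctr [692.5 300.3] ext [15. 56.  9.] ray [690.9 301.1]
top wood px [230. 181.] A 404 z90 23 top ctr [557.  330.5] ext [260.  17.  15.] ray [554.  328.6]
top wood px [250. 179.] A 377 z90 23 top ctr [555.5 276.1] ext [260.  12.  13.] ray [559.9 278. ]
top wood px [329. 222.] A 257 z90 -548 top ctr [449.2 -49.6] ext [ 73. 296.  12.] ray [445.3 -52.5]
ends [426.9 688.2]
rail 198 [-1.620000e-02  3.357017e+02] at 480/640 [327.9 325.3]
ends [425.5 687.5]
rail 196 [-1.760000e-02  2.877001e+02] at 480/640 [279.2 276.4]
mid y at 280,370,480,640 [307.  305.4 303.6 300.9] yaw deg -0.9682015741840176
```

View pics/d.png

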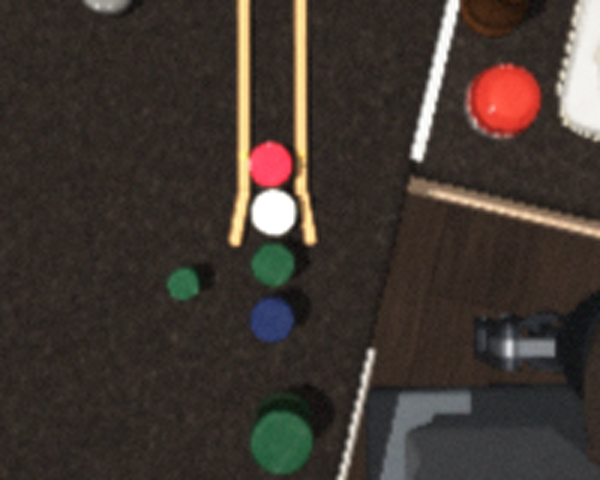

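Blue is at (368.3, 304.5), about 1 mm off the centre line and upright, in line with the others. Next: go back, regrip and push.

send_rows --pt "0 35 0 0 0 0 -1" --pt "0 75 0 0 0 0 -1" --pt "0 115 0 0 0 0 -1" --pt "0 150 0 0 0 0 -1" --pt "0 185 0 0 0 0 -1" --pt "0 200 0 0 0 0 -1" --pt "0 200 0 0 0 0 -1" --pt "0 200 -40 0 0 0 -1" --pt "0 200 -80 0 0 0 -1" --pt "0 200 -115 0 0 0 -1" --pt "0 200 -145 0 0 0 -1" --pt "0 200 -157 0 0 0 -1"

```text
time: 8.23
position: [364.7, 302.8, 39.2]
ee_rot: [1.0, -0.009, -0.004, 0.002]
ft_force: [-0.3, 0.1, 0.1]
opening: 85.4
```

send_rows --pt "0 0 -1.5 0 0 0 -1" --pt "0 0 -1.5 0 0 0 0" --pt "0 0 -1.5 0 0 0 0.1" --pt "0 0 -1.5 0 0 0 0.2" --pt "0 0 -1.5 0 0 0 0.3" --pt "0 0 -1.5 0 0 0 1" --pt "0 0 -1.5 0 0 0 1" --pt "0 0 -1.5 0 0 0 1" --pt "0 0 -1.5 0 0 0 1" --pt "0 0 -1.5 0 0 0 1"

```text
time: 9.07
position: [369.8, 305.1, 44.1]
ee_rot: [1.0, -0.009, 0.001, -0.001]
ft_force: [-0.2, -1.6, 6.5]
opening: 32.9
```

send_rows --pt "3 0 0 0 0 0 1" --pt "6 -0.1 0 0 0 0 1" --pt "10 -0.1 0 0 0 0 1" --pt "14 -0.2 0 0 0 0 1" --pt "18 -0.2 0 0 0 0 1" --pt "22 -0.2 0 0 0 0 1" --pt "26 -0.3 0 0 0 0 1" --pt "30 -0.3 0 0 0 0 1" --pt "34 -0.4 0 0 0 0 1" --pt "38 -0.4 0 0 0 0 1" --pt "42 -0.5 0 0 0 0 1" --pt "42 -0.5 0 0 0 0 1"

```text
time: 10.07
position: [411.6, 304.6, 44.1]
ee_rot: [1.0, -0.009, 0.001, -0.001]
ft_force: [-3.1, -0.3, 7.8]
opening: 32.8
```

Run:
```python
from h import *
grab('side','4');grab('top','4')
s=read_state();print(s['time'],s['position'],s['ft_force'],s['ee_rot'])
a=cv2.imread('pics/side_4.png')[140:290,180:380];b=cv2.imread('pics/top_4.png')[120:270,150:350]
cv2.imwrite('pics/e.png',cv2.resize(np.vstack([a,b]),None,fx=2,fy=2,interpolation=2))
```

```text
10.1667 [411.51620676 304.5894402   44.11750475] [-2.84218509 -0.97885968  6.83199132] [ 9.99959800e-01 -8.88552002e-03  1.00402914e-03 -6.62136592e-04]
```

View pics/e.png

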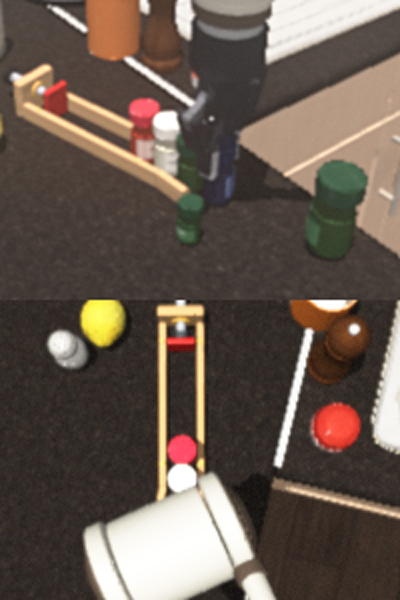

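The row (red and white at crop (181,450) and (181,478)) is moving straight into the bay with light force. Carry on, easing about 6 N of downward preload.

send_rows --pt "4 0 0.5 0 0 0 1" --pt "8 -0.1 0.5 0 0 0 1" --pt "12 -0.1 0.5 0 0 0 1" --pt "16 -0.2 0.5 0 0 0 1" --pt "20 -0.2 0.5 0 0 0 1" --pt "24 -0.3 0.5 0 0 0 1" --pt "28 -0.3 0.5 0 0 0 1" --pt "32 -0.4 0.5 0 0 0 1" --pt "36 -0.5 0.5 0 0 0 1" --pt "40 -0.5 0.5 0 0 0 1" --pt "44 -0.6 0.5 0 0 0 1" --pt "44 -0.6 0.5 0 0 0 1"

```text
time: 11.17
position: [455.4, 303.7, 44.1]
ee_rot: [1.0, -0.009, 0.001, -0.0]
ft_force: [-1.7, -0.8, 5.9]
opening: 33.2
```

send_rows --pt "4 0 0 0 0 0 1" --pt "8 -0.1 0 0 0 0 1" --pt "12 -0.2 0 0 0 0 1" --pt "16 -0.3 0 0 0 0 1" --pt "20 -0.3 0 0 0 0 1" --pt "24 -0.4 0 0 0 0 1" --pt "28 -0.5 0 0 0 0 1" --pt "32 -0.5 0 0 0 0 1" --pt "36 -0.6 0 0 0 0 1" --pt "40 -0.7 0 0 0 0 1" --pt "44 -0.7 0 0 0 0 1" --pt "44 -0.7 0 0 0 0 1"

```text
time: 12.17
position: [499.2, 303.0, 44.1]
ee_rot: [1.0, -0.009, 0.001, -0.0]
ft_force: [-1.3, -0.4, 6.4]
opening: 32.6
```

```bash
python3 - <<'E'
from h import *
grab('side','5');grab('top','5')
s=read_state();print(s['time'],s['position'],s['ft_force'],s['ee_rot'])
for n in('side','top'):blobs(n,'5',60) if n=='top' else 0
E
python3 - <<'E'
E
```

```text
12.2667 [499.19771684 302.95974998  44.12822713] [-1.09845232 -1.37159926  4.90506488] [ 9.99960424e-01 -8.84732743e-03  8.67262017e-04 -3.50625091e-04]
top red px [240. 142.] A 101 z90 47 top ctr [654.6 300. ] ext [ 9. 33.  7.] ray [651.2 300.6]
top red px [240. 156.] A 131 z90 77 top ctr [606.2 300.1] ext [25. 32.  6.] ray [607.4 301.7]
top red px [318. 183.] A 476 z90 48 top ctr [544.2 103.6] ext [49. 51. 11.] ray [543.2 108. ]
top green px [209. 244.] A 60 z90 54 top ctr [395.7 381.3] ext [22. 15.  8.] ray [396.3 380.8]
top white px [423. 179.] A 10221 z90 6 top ctr [ 607.4 -178.6] ext [406. 458.  15.] ray [ 550.8 -179.6]
top white px [397. 106.] A 60 z90 2 top ctr [ 753.8 -124.3] ext [23. 20.  9.] ray [ 752.7 -123.2]
top white px [313. 116.] A 259 z90 13 top ctr [725.4 108.7] ext [42. 50. 16.] ray [724.5 108.1]
top white px [398. 126.] A 64 z90 1 top ctr [ 696.5 -124.3] ext [25. 18. 10.] ray [ 696.5 -123.8]
top white px [406. 126.] A 63 z90 2 top ctr [ 696.3 -146.4] ext [25. 19.  9.] ray [ 696.5 -144.3]
top white px [414. 126.] A 60 z90 3 top ctr [ 696.9 -166.6] ext [23. 18. 10.
[... 1070 characters left out ...]
10.] ray [429.6 330.8]
top white px [279. 315.] A 10720 z90 550 top ctr [296.8 227.5] ext [34. 71. 16.] ray [350. 253.]
top wood px [223.  50.] A 1425 z90 392 top ctr [721.4 337. ] ext [134. 499.  13.] ray [712.7 317.8]
top wood px [316. 113.] A 152 z90 102 top ctr [708.1 117.5] ext [66. 75.  9.] ray [705.1 117.6]
top wood px [240. 126.] A 171 z90 51 top ctr [692.4 300.4] ext [14. 56.  9.] ray [691.  301.5]
top wood px [231. 148.] A 142 z90 23 top ctr [641.3 325.3] ext [91.  7. 12.] ray [640.6 326.5]
top wood px [249. 144.] A 112 z90 23 top ctr [648.7 276.8] ext [75.  9. 12.] ray [649.5 277.3]
top wood px [333. 223.] A 306 z90 -530 top ctr [440.2 -72. ] ext [ 90. 338.  16.] ray [441.3 -65.9]
```

send_rows --pt "3 0 0 0 0 0 1" --pt "6 -0.1 0 0 0 0 1" --pt "9 -0.1 0 0 0 0 1" --pt "12 -0.2 0 0 0 0 1" --pt "14 -0.2 0 0 0 0 1" --pt "16 -0.2 0 0 0 0 1" --pt "17 -0.3 0 0 0 0 1" --pt "18 -0.3 0 0 0 0 1" --pt "19 -0.3 0 0 0 0 1" --pt "20 -0.3 0 0 0 0 1" --pt "21 -0.3 0 0 0 0 1" --pt "21 -0.3 0 0 0 0 1"

```text
time: 13.27
position: [519.3, 302.7, 44.1]
ee_rot: [1.0, -0.009, -0.0, -0.0]
ft_force: [-4.3, -0.2, 8.0]
opening: 33.0
```

send_rows --pt "0.5 0 0 0 0 0 1" --pt "1 0 0 0 0 0 1" --pt "1.5 0 0 0 0 0 1" --pt "2 0 0 0 0 0 1" --pt "2.5 0 0 0 0 0 1" --pt "3 0 0 0 0 0 1" --pt "3 0 0 0 0 0 1"

```text
time: 13.85
position: [522.2, 302.7, 44.2]
ee_rot: [1.0, -0.009, -0.0, -0.0]
ft_force: [-4.6, 0.1, 8.5]
opening: 33.0
```

send_rows --pt "0.5 0 0 0 0 0 1" --pt "1 0 0 0 0 0 1" --pt "1.5 0 0 0 0 0 1" --pt "2 0 0 0 0 0 1" --pt "2 0 0 0 0 0 1" --pt "2 0 0 0 0 0 1"

```text
time: 14.35
position: [524.2, 302.7, 44.2]
ee_rot: [1.0, -0.009, -0.0, -0.0]
ft_force: [-4.4, -0.8, 8.0]
opening: 32.6
```

send_rows --pt "0.3 0 0 0 0 0 1" --pt "0.6 0 0 0 0 0 1" --pt "1 0 0 0 0 0 1" --pt "1 0 0 0 0 0 1"

```text
time: 14.68
position: [525.2, 302.7, 44.1]
ee_rot: [1.0, -0.009, -0.0, -0.0]
ft_force: [-3.9, -0.2, 8.4]
opening: 32.5
```

send_rows --pt "0.3 0 0 0 0 0 1" --pt "0.6 0 0 0 0 0 1" --pt "1 0 0 0 0 0 1" --pt "1 0 0 0 0 0 1"

```text
time: 15.02
position: [526.2, 302.7, 44.1]
ee_rot: [1.0, -0.009, -0.0, -0.0]
ft_force: [-4.3, -0.3, 8.1]
opening: 33.0
```

send_rows --pt "0.3 0 0 0 0 0 1" --pt "0.6 0 0 0 0 0 1" --pt "1 0 0 0 0 0 1" --pt "1 0 0 0 0 0 1"

```text
time: 15.35
position: [527.2, 302.7, 44.1]
ee_rot: [1.0, -0.009, -0.0, -0.0]
ft_force: [-4.7, 0.2, 8.9]
opening: 33.1
```

Run:
```python
from h import *
p,d=grab('side','6');grab('top','6')
s=read_state();print(s['time'],s['position'],s['ft_force'])
import io,contextlib
b=io.StringIO()
with contextlib.redirect_stdout(b): blobs('side','6',20);blobs('top','6',20)
print('\n'.join(l for l in b.getvalue().split('\n') if ' red ' in l))
a=cv2.imread('pics/side_6.png')[150:250,170:320]
cv2.imwrite('pics/f.png',cv2.resize(a,None,fx=5,fy=5,interpolation=2))
```

```text
15.45 [527.13501677 302.72473577  44.12732697] [-5.25398622  0.29246183  7.83480963]
side red px [287. 173.] A 315 z90 47 top ctr [541.5 108.6] ext [48. 39. 10.] ray [526.8 134.1]
side red px [211. 183.] A 268 z90 76 top ctr [627.9 301.1] ext [31. 34.  9.] ray [614.2 327.7]
top red px [239. 141.] A 81 z90 76 top ctr [641.1 301.8] ext [11. 22.  5.] ray [645.6 301.9]
top red px [318. 183.] A 477 z90 48 top ctr [544.1 102.4] ext [48. 49. 12.] ray [543.  107.8]
```

View pics/f.png

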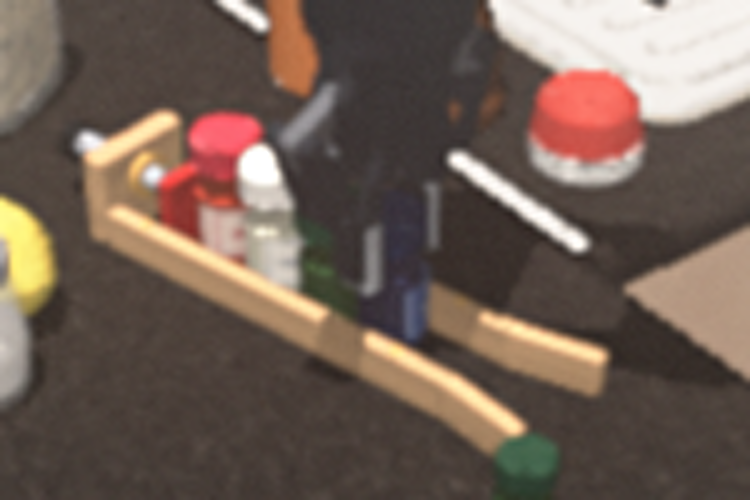

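The red jar is now about at the pad (crop (180,200)) and the row is upright. Moving friction is about 4.3 N, so I aim for a total of about 10–11 N.

send_rows --pt "0.3 0 0 0 0 0 1" --pt "0.6 0 0 0 0 0 1" --pt "1 0 0 0 0 0 1" --pt "1 0 0 0 0 0 1"

```text
time: 15.78
position: [528.2, 302.7, 44.2]
ee_rot: [1.0, -0.009, -0.0, -0.0]
ft_force: [-4.9, -0.0, 7.6]
opening: 32.7
```

send_rows --pt "0.3 0 0 0 0 0 1" --pt "0.6 0 0 0 0 0 1" --pt "1 0 0 0 0 0 1" --pt "1 0 0 0 0 0 1"

```text
time: 16.12
position: [529.2, 302.7, 44.2]
ee_rot: [1.0, -0.009, -0.0, -0.0]
ft_force: [-5.2, 0.2, 7.9]
opening: 32.9
```

send_rows --pt "0.3 0 0 0 0 0 1" --pt "0.6 0 0 0 0 0 1" --pt "1 0 0 0 0 0 1" --pt "1 0 0 0 0 0 1"

```text
time: 16.45
position: [530.2, 302.7, 44.2]
ee_rot: [1.0, -0.009, -0.0, -0.0]
ft_force: [-3.9, -0.1, 7.5]
opening: 33.0
```

Run:
```python
from h import *
p,d=grab('side','7');grab('top','7')
s=read_state();print(s['position'],s['ft_force'])
a=cv2.imread('pics/side_7.png')[165:235,180:280]
b=cv2.imread('pics/top_7.png')[110:170,205:305]
cv2.imwrite('pics/g.png',cv2.resize(np.vstack([a,b]),None,fx=4.5,fy=4.5,interpolation=2))
W=world('side',d)
h=cv2.cvtColor(p,cv2.COLOR_RGB2HSV)
m=(cv2.inRange(h,(168,120,60),(180,255,255))+cv2.inRange(h,(0,120,60),(6,255,255)))>0
for z0,z1 in((65,90),(5,45)):
    w=W[m&(W[...,2]>z0)&(W[...,2]<z1)&(W[...,1]>260)&(W[...,1]<345)&(W[...,0]>560)];print(z0,len(w),w.min(0).round(),w.max(0).round())
m=cv2.inRange(h,(110,80,20),(135,255,220))>0
w=W[m&(abs(W[...,1]-303)<40)&(W[...,2]>25)&(W[...,2]<50)];print('blue',len(w),w.min(0).round(1),w.max(0).round(1))
```

```text
[530.16645284 302.72629755  44.14534807] [-3.69079026 -0.80611174  8.25906624]
65 111 [616. 282.  65.] [649. 319.  77.]
5 93 [617. 277.   8.] [686. 320.  45.]Traceback (most recent call last):
  File "<stdin>", line 13, in <module>
    return umr_minimum(a, axis, None, out, keepdims, initial, where)
ValueError: zero-size array to reduction operation minimum which has no identity
```

View pics/g.png

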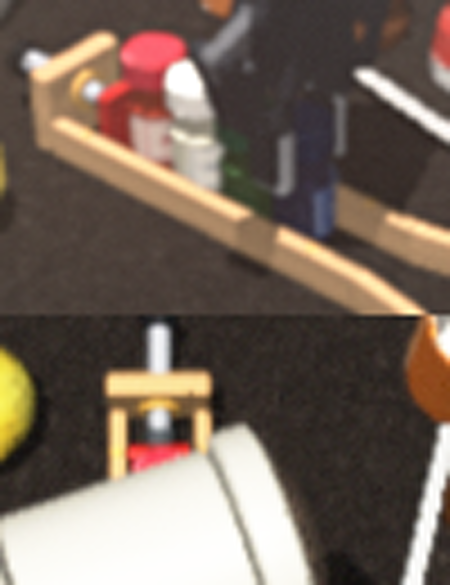

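Run:
```python
from h import *
A={t:np.load(f'top_{t}.npz')['p'].astype(int) for t in '0567'}
for v in range(133,150): print(v,*[A[t][v,236:244].mean(0).round().astype(int).tolist() for t in '0567'])
# side: pad back-left edge, red-ness along pad rows
for t in '0567':
    try:p=np.load(f'side_{t}.npz')['p'].astype(int)
    except: continue
    R=p[...,0]-(p[...,1]+p[...,2])//2
    print(t,[R[v,198:218].tolist() for v in (186,189,192)])
```

```text
133 [159, 156, 155] [156, 153, 152] [154, 152, 151] [154, 151, 151]
134 [144, 143, 144] [140, 138, 140] [138, 138, 139] [138, 137, 138]
135 [111, 113, 114] [108, 110, 110] [106, 107, 108] [106, 108, 109]
136 [86, 88, 90] [84, 86, 88] [82, 84, 87] [81, 84, 86]
137 [88, 84, 88] [85, 82, 84] [83, 79, 82] [83, 80, 80]
138 [135, 73, 75] [132, 72, 72] [129, 70, 71] [127, 71, 71]
139 [230, 65, 62] [228, 63, 59] [224, 62, 58] [214, 63, 66]
140 [253, 80, 72] [252, 77, 70] [249, 72, 70] [247, 73, 84]
141 [248, 77, 71] [246, 74, 69] [250, 77, 86] [250, 87, 102]
142 [145, 29, 25] [142, 28, 25] [248, 68, 88] [244, 119, 126]
143 [110, 20, 17] [107, 18, 16] [250, 86, 104] [233, 164, 158]
144 [106, 19, 16] [104, 20, 18] [242, 126, 131] [226, 203, 190]
145 [87, 26, 23] [84, 25, 22] [231, 172, 165] [229, 224, 210]
146 [51, 37, 33] [49, 36, 32] [226, 208, 194] [235, 232, 221]
147 [51, 43, 38] [48, 42, 37] [230, 225, 212] [240, 238, 227]
148 [53, 45, 40] [50, 42, 38] [236, 234, 222] [243, 241, 232]
149 [50, 42, 38] [50, 43, 38] [241, 238, 229] [246, 244, 235]
0 [[27, 6, 5, 45, 125, 170, 170, 139, 105, 8
[... 282 characters left out ...]
8, 52, 66, 92], [47, 48, 44, 58, 95, 107, 94, 83, 85, 88, 91, 91, 90, 91, 86, 66, 66, 67, 59, 67], [55, 45, 38, 49, 89, 108, 100, 89, 90, 89, 88, 88, 88, 89, 86, 70, 57, 53, 56, 74]]
6 [[29, 6, 6, 48, 126, 171, 173, 147, 110, 89, 81, 80, 71, 66, 69, 76, 81, 80, 71, 40], [49, 47, 44, 60, 95, 105, 93, 82, 84, 87, 91, 105, 120, 106, 101, 107, 111, 105, 90, 59], [53, 45, 37, 48, 89, 108, 99, 89, 90, 89, 89, 68, 44, 38, 39, 46, 47, 48, 48, 45]]
7 [[29, 7, 6, 48, 127, 171, 174, 148, 113, 89, 72, 65, 65, 65, 67, 68, 69, 67, 39, 18], [48, 49, 45, 60, 94, 107, 94, 83, 85, 90, 89, 99, 116, 102, 87, 91, 93, 89, 71, 43], [53, 46, 39, 48, 89, 108, 100, 92, 90, 90, 68, 42, 36, 38, 44, 44, 42, 41, 39, 34]]
```

The pad has not moved yet, so the force so far is friction only. Creep on.

send_rows --pt "0.3 0 0 0 0 0 1" --pt "0.6 0 0 0 0 0 1" --pt "1 0 0 0 0 0 1" --pt "1 0 0 0 0 0 1"

```text
time: 16.88
position: [531.1, 302.7, 44.1]
ee_rot: [1.0, -0.009, -0.0, -0.0]
ft_force: [-5.2, -0.1, 8.2]
opening: 32.9
```

send_rows --pt "0.3 0 0 0 0 0 1" --pt "0.6 0 0 0 0 0 1" --pt "1 0 0 0 0 0 1" --pt "1 0 0 0 0 0 1"

```text
time: 17.22
position: [531.7, 302.7, 44.1]
ee_rot: [1.0, -0.009, -0.001, -0.0]
ft_force: [-5.4, -1.1, 9.3]
opening: 32.7
```

send_rows --pt "0.3 0 0 0 0 0 1" --pt "0.6 0 0 0 0 0 1" --pt "1 0 0 0 0 0 1" --pt "1 0 0 0 0 0 1"

```text
time: 17.55
position: [532.4, 302.7, 44.1]
ee_rot: [1.0, -0.009, -0.001, -0.0]
ft_force: [-6.8, -1.4, 10.3]
opening: 32.4
```

send_rows --pt "0.5 0 0 0 0 0 1" --pt "1 0 0 0 0 0 1" --pt "1.5 0 0 0 0 0 1" --pt "1.5 0 0 0 0 0 1"

```text
time: 17.88
position: [533.4, 302.7, 44.2]
ee_rot: [1.0, -0.009, -0.002, 0.0]
ft_force: [-8.4, -0.5, 12.3]
opening: 32.6
```

send_rows --pt "0.5 0 0 0 0 0 1" --pt "1 0 0 0 0 0 1" --pt "1.5 0 0 0 0 0 1" --pt "1.5 0 0 0 0 0 1"

```text
time: 18.22
position: [534.4, 302.7, 44.2]
ee_rot: [1.0, -0.009, -0.002, 0.0]
ft_force: [-10.0, -1.1, 14.2]
opening: 33.0
```

send_rows --pt "0.4 0 0 0 0 0 1" --pt "0.8 0 0 0 0 0 1" --pt "0.8 0 0 0 0 0 1" --pt "0.8 0 0 0 0 0 1"

```text
time: 18.55
position: [534.9, 302.7, 44.2]
ee_rot: [1.0, -0.009, -0.003, 0.0]
ft_force: [-11.0, -1.7, 14.4]
opening: 33.0
```

Run:
```python
from h import *
p,d=grab('side','8')
s=read_state();print(s['position'],s['ft_force'])
R=p.astype(int);R=R[...,0]-(R[...,1]+R[...,2])//2
print([R[v,194:218].tolist() for v in (186,189,192)])
a=cv2.imread('pics/side_8.png')[165:245,180:290]
cv2.imwrite('pics/i.png',cv2.resize(a,None,fx=6,fy=6,interpolation=2))
```

```text
[534.91612624 302.69275903  44.19413589] [-11.41881426  -1.41227622  14.41730118]
[[47, 55, 69, 61, 28, 9, 41, 125, 168, 165, 131, 99, 91, 95, 85, 69, 65, 65, 67, 67, 58, 31, 16, 14], [45, 45, 44, 45, 49, 47, 59, 93, 109, 98, 89, 90, 87, 81, 81, 94, 119, 129, 106, 99, 117, 105, 56, 23], [53, 64, 71, 65, 52, 45, 48, 85, 108, 100, 90, 90, 89, 66, 44, 36, 37, 41, 38, 35, 33, 32, 26, 19]]
```

View pics/i.png

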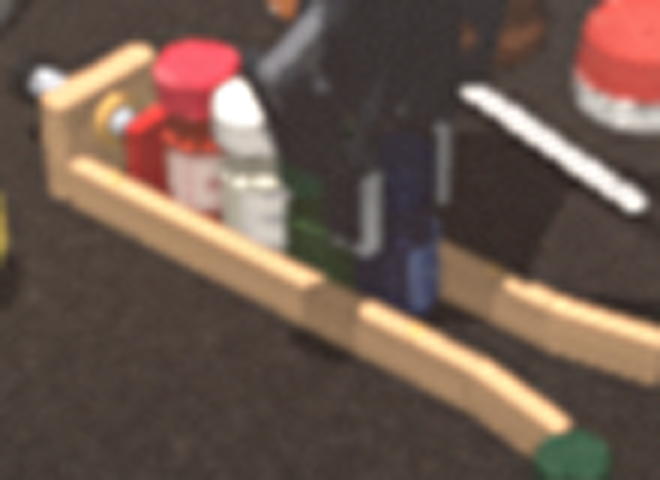

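The pad is pressed in by about 1 px (~4 mm, ~6 N) and the jars are upright and touching. Next: ease back slowly to ~2 N before letting go.

send_rows --pt "-0.4 0 0 0 0 0 1" --pt "-0.8 0 0 0 0 0 1" --pt "-1.2 0 0 0 0 0 1" --pt "-1.6 0 0 0 0 0 1" --pt "-2 0 0 0 0 0 1" --pt "-2 0 0 0 0 0 1"

```text
time: 19.1
position: [534.4, 302.7, 44.1]
ee_rot: [1.0, -0.009, -0.001, -0.0]
ft_force: [-6.0, 0.1, 9.0]
opening: 33.1
```

send_rows --pt "-0.3 0 0.3 0 0 0 1" --pt "-0.6 0 0.6 0 0 0 1" --pt "-0.6 0 0.8 0 0 0 1" --pt "-0.6 0 0.8 0 0 0 1"

```text
time: 19.43
position: [534.2, 302.6, 44.2]
ee_rot: [1.0, -0.009, -0.0, -0.0]
ft_force: [-4.1, 1.0, 6.5]
opening: 32.9
```

send_rows --pt "-0.4 0 0.4 0 0 0 1" --pt "-0.8 0 0.8 0 0 0 1" --pt "-1 0 1 0 0 0 1" --pt "-1 0 1 0 0 0 1" --pt "-1 0 1 0 0 0 1"

```text
time: 19.85
position: [533.3, 302.2, 44.2]
ee_rot: [1.0, -0.009, -0.0, 0.0]
ft_force: [-2.9, 0.1, -0.2]
opening: 33.2
```

send_rows --pt "-0.4 0 0 0 0 0 1" --pt "-0.8 0 0 0 0 0 1" --pt "-1 0 0 0 0 0 1" --pt "-1 0 0 0 0 0 1" --pt "-1 0 0 0 0 0 1"

```text
time: 20.27
position: [532.5, 302.2, 44.4]
ee_rot: [1.0, -0.009, -0.0, 0.0]
ft_force: [-1.5, 0.8, -0.2]
opening: 32.5
```

send_rows --pt "0 0 0 0 0 0 0.4" --pt "0 0 0 0 0 0 0.3" --pt "0 0 0 0 0 0 0.2" --pt "0 0 0 0 0 0 0.1" --pt "0 0 0 0 0 0 0" --pt "0 0 0 0 0 0 -0.3" --pt "0 0 0 0 0 0 -0.6" --pt "0 0 0 0 0 0 -0.6" --pt "0 0 15 0 0 0 -0.6" --pt "0 0 40 0 0 0 -0.6" --pt "0 0 70 0 0 0 -0.6" --pt "0 0 100 0 0 0 -0.6"

```text
time: 21.27
position: [532.1, 302.1, 145.2]
ee_rot: [1.0, -0.009, -0.001, 0.0]
ft_force: [0.5, 0.0, 0.6]
opening: 68.5
```

send_rows --pt "-40 -10 30 0 0 0 -0.6" --pt "-80 -40 50 0 0 0 -0.6" --pt "-115 -75 50 0 0 0 -0.6" --pt "-140 -110 50 0 0 0 -0.6" --pt "-150 -150 50 0 0 0 -0.6" --pt "-150 -190 50 0 0 0 -0.6" --pt "-150 -200 50 0 0 0 -0.6"

```text
time: 21.85
position: [381.3, 100.7, 194.7]
ee_rot: [1.0, -0.008, 0.001, 0.0]
ft_force: [2.3, -1.1, 0.3]
opening: 68.7
```

Run:
```python
from h import *
import io,contextlib
p,d=grab('side','9');grab('top','9')
s=read_state();print(s['time'],s['position'],s['ft_force'])
b=io.StringIO()
with contextlib.redirect_stdout(b): blobs('side','9',20);blobs('top','9',20)
import re
print('\n'.join(l for l in b.getvalue().split('\n') if any(k in l for k in(' red ',' blue ',' green ')) or (' white ' in l and re.search(r'z90 (7\d|8\d)',l))))
bay('9')
a=cv2.imread('pics/side_9.png')[150:260,165:305];b=cv2.imread('pics/top_9.png')[110:260,170:310]
cv2.imwrite('pics/j.png',cv2.resize(np.vstack([a,b]),None,fx=2.2,fy=2.2,interpolation=2))
for t in '09':
  A=np.load(f'top_{t}.npz')['p'];print([A[v,236:244,0].mean().round() for v in range(135,146)])
```

```text
21.95 [382.48520893  98.89491975 194.95728621] [0.14243976 0.59213504 0.80819534]
side red px [287. 173.] A 312 z90 46 top ctr [543.3 110.9] ext [51. 41. 10.] ray [526.8 134.4]
side red px [210. 182.] A 230 z90 76 top ctr [632.5 300.6] ext [31. 35. 10.] ray [619.4 325.8]
side white px [223. 183.] A 145 z90 74 top ctr [599.8 304.5] ext [37. 36.  9.] ray [593.3 310.1]
side white px [163. 199.] A 123 z90 88 top ctr [642.3 447.9] ext [24. 26.  9.] ray [635.1 453.2]
top red px [240. 145.] A 207 z90 77 top ctr [634.5 299.5] ext [33. 32.  9.] ray [635.4 299.5]
top red px [318. 183.] A 478 z90 48 top ctr [544.1 103.4] ext [49. 51. 12.] ray [543.1 107.8]
top green px [240. 175.] A 151 z90 71 top ctr [563.  302.3] ext [30. 30.  6.] ray [562.3 302.8]
top green px [211. 244.] A 98 z90 54 top ctr [396.8 376.5] ext [24. 24.  7.] ray [397.1 376.2]
top green px [244. 295.] A 422 z90 99 top ctr [277.1 298.7] ext [45. 48. 11.] ray [281.6 298.4]
top blue px [240. 189.] A 158 z90 79 top ctr [528.1 302.6] ext [34. 29.  8.] ray [527.7 302.4]
top white px [179. 141.] A 90 z90 89 top ctr [646.2 445.5] ext [25. 23. 11.] ray [644.9 444.9]
top white px [239. 160.] A 164 z90 75 top ctr [600.9 302.7] ext [33. 32.  9.] ray [599.6 303.2]
ends [426.9 688.2]
rail 198 [-1.750000e-02  3.364359e+02] at 480/640 [328.  325.2]
ends [425.5 687.5]
rail 196 [-1.810000e-02  2.879779e+02] at 480/640 [279.3 276.4]
mid y at 280,370,480,640 [307.2 305.6 303.7 300.8] yaw deg -1.0212078242815315
[np.float64(111.0), np.float64(86.0), np.float64(88.0), np.float64(135.0), np.float64(230.0), np.float64(253.0), np.float64(248.0), np.float64(145.0), np.float64(110.0), np.float64(106.0), np.float64(87.0)]
[np.float64(95.0), np.float64(79.0), np.float64(92.0), np.float64(170.0), np.float64(239.0), np.float64(250.0), np.float64(252.0), np.float64(253.0), np.float64(253.0), np.float64(253.0), np.float64(253.0)]
```

View pics/j.png

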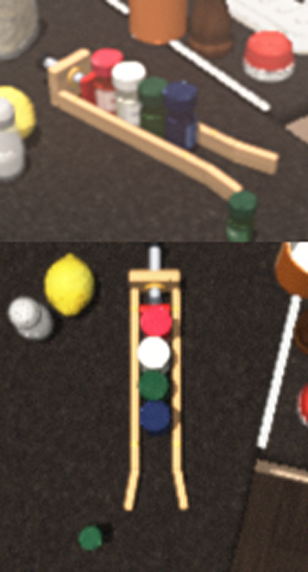

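Red, white, green and blue stand upright in the bay (top crop (155,320) to (155,415)), evenly spaced. The span from red to blue is about 107.5 mm (three contacts make 108). The pad is still pressed in by about 0.3 px, and all centres are within about 1.5 mm of the centre line.

```bash
python3 -c "
from station import job_done
print(job_done())"
```

```text
the job is handed in; nothing more can be done
None
```

The job is handed in at about 22 s of robot time. I stood the blue-lidded jar behind the row, about 1 mm off the bay's centre line. I then regripped it and pushed the row in with it. When I stopped, the pad was at about 6 N, judged from the force rise and the pad's travel. I eased back to about 2 N, let go and moved the arm clear.

**Last checks, from the final top and side pictures:**
- **Upright:** all four jars look upright, and their lids are at the right heights.
- **Centre line:** every jar is within about 1.5 mm of the bay's centre line.
- **Depth:** the blue jar's centre is about 56 mm inside the mouth.
- **Pad:** it still looks slightly pressed in, by about 1 mm (about 1 N). That is only 0.3 of a pixel, so it is a weak reading.
- **Other objects:** the lid decoys and the timer measured where they started. The mug, mill and shaker look unmoved.

**Readings that disagreed:**
- **Jar spacing:** the single gaps read 35, 38 and 35 mm. The span from red to blue is 107.5 mm, against 108 mm for four jars touching, so I took the uneven gaps as camera noise.
- **Contact point:** the pad was felt at about 531 mm, roughly 6 mm later than the camera estimate of 525 mm.
- **Downward force:** the grip pressed the blue jar down with up to 14 N during the push. I removed this before letting go.

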